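# Close a denture flask on its guide dowels and hold it shut

## Task

Find the D-shaped upper half of the small brass denture flask among the parts in the steel tray and lower it, the right way round, onto the two guide dowels of the lower half on the bench until the halves meet metal to metal all round. Keep hold of it and press it straight down with about 20 N so that I can check the seam before the clamp goes on; your program finishes while you are still holding and pressing, nothing is let go. Leave the lower half standing flat on the bench, the round half and the plate in the tray, and the clamp, the cast and the denture nearby where they are.

Things in the scene. Friction and masses are not known exactly. Their poses are not given: they have to be found in the camera images.
- flask_upper: Brass D-shaped flask cover, 0.35 kg, open side down, level in the tray. Origin: centre of the underside, midway between its holes; x to the rounded nose, z up. Straight sides at y = ±29 mm from x = -35 (flat back) to +6, then a half-round nose to x = +35; flat top at z = 28 mm, with a boss 26 mm wide, 3 mm high. Grip from above across the straight sides (58 mm).
- wide_hole (a point): Centre, at the underside, of the upper half's 12 mm through hole, in a lug 12 mm high (radius 11.5 mm) ahead of the nose: x = +44 mm in the upper half's frame
- narrow_hole (a point): Centre, at the underside, of the upper half's 8 mm through hole, in a lug 12 mm high (radius 9.5 mm) behind the flat back: x = -44 mm in the upper half's frame
- flask_lower: Lower half, loose on the bench, 0.7 kg: brass, same D outline, 30 mm high, plaster-filled, with a jaw ridge 5 mm proud that goes into the upper half's hollow. Origin: centre of its underside, midway between its two dowels; x to the rounded nose, z up. Closed, the upper half's origin lies 30 mm above this one, with all axes the same way.
- thick_dowel (a point): Tip of the upright steel dowel, 10 mm thick, at the nose end: x = +44 mm, z = 46 mm in the lower half's frame, 16 mm above the mating face; its last 6 mm taper to 4 mm. Goes into the 12 mm hole
- thin_dowel (a point): Tip of the upright steel dowel, 6 mm thick, at the flat end: x = -44 mm, z = 46 mm in the lower half's frame, 16 mm above the mating face; its last 6 mm taper to 2.4 mm. Goes into the 8 mm hole
- parts_tray: Fixed shallow stainless tray, 204 (x) by 276 (y) by 33 mm high, inner floor 3 mm above the bench; origin: centre of the underside. Holds the upper half and other parts, with at least 25 mm free beside the upper half's straight sides
- round_half: Round brass upper half of another flask, 56 mm in diameter, 31 mm high, two small lugs; stays in the tray. Origin: centre of the underside
- knockout_plate: D-shaped brass plate 57 by 46 mm, 5 mm thick; stays in the tray. Origin: underside, near the centre
- flask_clamp: Steel clamp frame, two bars 150 mm long on two rods with a screw, about 160 mm high, standing behind the work; leave alone. Origin: centre of its underside
- stone_cast: Pale blue dental cast 60 by 71 by 41 mm on the bench between tray and flask; leave alone. Origin: centre of the underside
- denture: Pink denture with white teeth, 51 by 60 by 20 mm, on the bench behind the cast; leave alone. Origin: centre of the underside

How it is judged:
On the way, in this order (a step that is already met when the one before it is completed fails the run):
1. the D-shaped upper half is held in the gripper, lifted clear of the tray (height (world z) of flask_upper above 0.06 m and contact force between the fingers and flask_upper above 2 N and contact force between flask_upper and parts_tray below 0.1 N), for 0.2 s.
2. still held, its holes are over the right dowels and it has started down on them (contact force between the fingers and flask_upper above 2 N and z of each of wide_hole, narrow_hole in the frame of flask_lower below 0.044 m and x of wide_hole in the frame of flask_lower between 0.039 and 0.049 m and y of wide_hole in the frame of flask_lower between -0.005 and 0.005 m and y of narrow_hole in the frame of flask_lower between -0.005 and 0.005 m), for 0.1 s.
At the end, for the whole second after the job is handed in: Each hole is within 3 mm of its own dowel sideways, the underside within 2 mm of the mating face, the halves parallel within 0.03 rad; the lower half stands flat on the bench; the gripper still holds the upper half, at rest, with 10 to 50 N between the halves (horizontal distance between wide_hole and thick_dowel below 0.003 m and horizontal distance between narrow_hole and thin_dowel below 0.003 m and z of each of wide_hole, narrow_hole in the frame of flask_lower below 0.032 m and angle between the z axis of flask_upper and the z axis of flask_lower, either way round below 0.03 rad and contact force between the fingers and flask_upper above 3 N and contact force between flask_upper and flask_lower between 10 and 50 N and height (world z) of flask_lower below 0.004 m and angle between flask_lower's own z axis and vertical below 0.03 rad and linear speed of flask_upper below 0.01 m/s); the arm keeps its last pose, push and grip.
It fails at once if the lower half is lifted or tipped (height (world z) of flask_lower above 0.015 m or angle between flask_lower's own z axis and vertical above 0.2 rad).
It fails at once if another part is taken out of the tray (height (world z) of any of round_half, knockout_plate above 0.04 m).
It fails at once if the clamp, the dental cast or the pink denture is pushed more than 30 mm (distance of any of flask_clamp, stone_cast, denture from where it was at the start of the episode above 0.03 m).
It also fails if it takes over 48 s, if anything falls off the work surface, if the arm or the gripper's body presses on something with over 40 N, if the wrist force passes 120 N, or if a joint passes its speed limit or range.

## Robot

A 6-joint arm with a two-finger parallel gripper is mounted at the origin on a cart in front of the work surface, level with it; the furniture and walls round the work are solid. World frame = base frame: x ahead of the robot, y to its left, z up, the work surface at z = 0. Lengths are in m, angles in rad, forces in N, time in s.
With the tool pointing down it reaches from about 0.3 to 0.875 m from the base axis. Payload 6.4 kg.
Tool frame: the origin (TCP) lies midway between the tips of the shut fingers; the grasp point (between the pads) lies 19 mm behind it (hold_point_z is the distance from the TCP to the grasp point, in m); z points along the fingers, y is the line along which they close (so a half turn about z gives the same grasp; the last joint's range is limited). The gripper opens to 88 mm and grips with 3 to 60 N. Pads are 18 mm wide; open, the fingers measure 123 mm over their backs; the gripper's body (75 mm by 187 mm) begins 45 mm behind the grasp point.
Start: joints at [0.908, 0.181, 1.607, -0, 1.354, -0.206], TCP at [0.254, 0.516, 0.204] pointing down, gripper open.
Joint ranges: [-2.99, 2.99], [-0.89, 2.07], [0.3, 2.58], [-1.14, 4.28], [0, 2.63], [-3.12, 3.12]. Speed limits (rad/s): [2.57, 2.57, 3.01, 3.14, 3.14, 3.14].

## Interface

Orientations are given as [roll, pitch, yaw] about the fixed x, y, z axes, in that order (R = Rz(yaw) Ry(pitch) Rx(roll)).
In Python, from cell import * gives the robot as it stands. The module is installed in compiled form; this text tells all that it offers.
- The arm moves only by the shell command python3 -m handwheel 'ROWS' [OPENING] [FORCE]. ROWS is text: rows parted by semicolons, each of 6 numbers parted by spaces: the shift along the tool's x, y, z as a fraction of full scale, then the turn, a rotation vector about the tool's x, y, z as a fraction of full scale. In form: tx ty tz wx wy wz; .... A call has 1 to 12 rows; each row shifts and turns the commanded pose from where the row before left it, along the tool's axes as they then stand; what a row does not reach is not made up. Full scale, the value 1, is 2.5 cm for a shift and 6 degrees for a turn. A row lasts 1/12 s, in which the tool goes at most 41.7 mm and 7.16 degrees, less where a joint would pass 70% of its speed; a pose out of reach is approached as far as the arm can. A call with a number of a shift or a turn outside -1 to 1 is refused whole. A call with a gripper value outside its range is refused whole. OPENING is the opening, from 0 (shut) to 1 (fully open), set as the call begins (- or left out, the last holds). The fingers move at their own pace and stop on an object; FORCE is the grip in N (left out, the last holds). Time passes only in rows, so rows that do not move let the fingers close. It gives the time, the measured TCP pose, the force, the opening and the grip force at its end, in the units of the state.
- observe(): the state, without advancing time (a new reading comes with each control period).
- capture(name): name is "scene" or "top" or "wrist"; returns the picture (420x560x3 uint8, red, green, blue); there is no depth.
- camera_model(name): a dict with "intrinsics" (3x3 intrinsics, pixels), "R" (3x3) and "t" (3): a world point X has camera coordinates R X + t; the wrist camera has in their place "tool_from_camera" (4x4, takes a point from camera to tool coordinates, whose origin is the TCP and whose axes are the flange's). Camera axes: x right, y down, z forward; pixel columns grow to the right and rows downward; lengths in m; the calibration is good to about 2 mm. A picture is of the moment at which its call begins: read the wrist's pose just before it. camera_model takes no time and is no camera call.
- sign_off(): hands the job in; it is judged then, once.
The state is a dict: "time": time; "joints": joint angles; "dq": joint speeds; "effort": joint torques, N m; "tcp_pos": TCP position; "ee_rot": TCP orientation; "wrist_force": force on the tool from outside, world axes, zero at the start; "wrist_torque": the same for the moment, N m; "width": finger opening in m; "grip_force": force on a finger pad.
Only numpy, scipy, OpenCV 4.12 (cv2) and the standard library are available. Lean on these libraries where they do the work, as an engineer would, in place of code of your own. Each camera call takes 0.05 s, during which the arm holds its last target. There are 200 camera calls.

## Working session

There is one attempt and no reset: what is moved stays moved. The work goes in short steps, Python scripts to look and compute and a shell command to move; the robot and the scene stay as the last step left them, time stands still between calls to the robot, and variables do not carry over. Pictures are saved under pics/ and viewed, at most 10 in all, crops included, and the job is handed in when it is done.

```bash
mkdir -p pics; cat > h.py <<'E'
import numpy as np,cv2
from cell import *
from scipy.spatial.transform import Rotation as Rn
def cap(n,f):
    s=observe();im=capture(n);cv2.imwrite(f'pics/{f}.png',cv2.cvtColor(im,cv2.COLOR_RGB2BGR));return s,im
def cam(n,s=None):
    m=camera_model(n);K=np.array(m["intrinsics"])
    if n!="wrist": return K,np.array(m["R"]),np.array(m["t"])
    T=np.eye(4);T[:3,:3]=Rn.from_euler('xyz',s["ee_rot"]).as_matrix();T[:3,3]=s["tcp_pos"]
    W=np.linalg.inv(T@np.array(m["tool_from_camera"]));return K,W[:3,:3],W[:3,3]
def ray(c,px):
    K,R,t=c;d=R.T@np.linalg.solve(K,[px[0],px[1],1]);return -R.T@t,d
def atz(c,px,z):
    o,d=ray(c,px);return o+d*(z-o[2])/d[2]
def tri(obs):
    A=np.zeros((3,3));b=np.zeros(3)
    for c,px in obs:
        o,d=ray(c,px);d/=np.linalg.norm(d);P=np.eye(3)-np.outer(d,d);A+=P;b+=P@o
    x=np.linalg.solve(A,b);return x
def proj(c,X):
    K,R,t=c;p=K@(R@np.array(X)+t);return p[:2]/p[2]
E
python3 - <<'E'
from h import *
for n in("scene","top","wrist"):
    s,_=cap(n,n+"0")
    c=cam(n,s);print(n,-c[1].T@c[2],c[0][0,0])
print(s)
E
```

```text
scene [-0.08483471 -0.67475303  0.58993453] 393.0928316594121
top [ 0.33778454 -0.02909744  1.50767145] 544.8357302417274
wrist [0.19465338 0.54469871 0.38507633] 345.23640137919443
{'time': 0.1, 'joints': array([ 9.07710484e-01,  1.81491626e-01,  1.60787252e+00,  3.34358731e-05,
        1.35383955e+00, -2.06303231e-01]), 'dq': array([-0.00046195, -0.00078828, -0.00187524, -0.00040187, -0.00038274,
        0.00060292]), 'effort': array([-1.34516081e-04, -4.34823704e+01, -3.42695296e+01,  7.03275902e-02,
        3.40394920e-02, -4.25391750e-05]), 'tcp_pos': array([0.25325166, 0.51563179, 0.20360346]), 'ee_rot': array([-3.14002246e+00, -3.61957796e-04,  2.68480253e+00]), 'wrist_force': array([ 0.57222231, -0.28476491, -0.35785662]), 'wrist_torque': array([-0.00169978,  0.00961104, -0.06607948]), 'grip_force': 0.0, 'width': 0.0882818517164463}
```

View pics/top0.png

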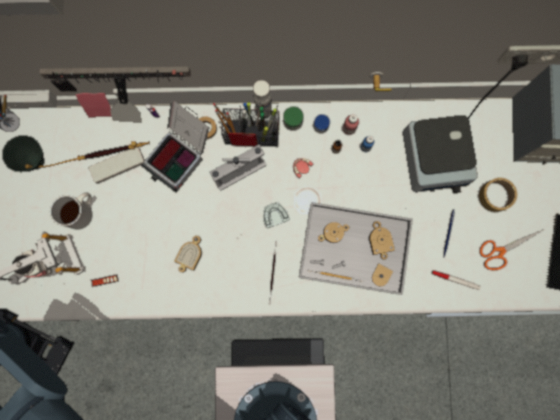

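View pics/scene0.png

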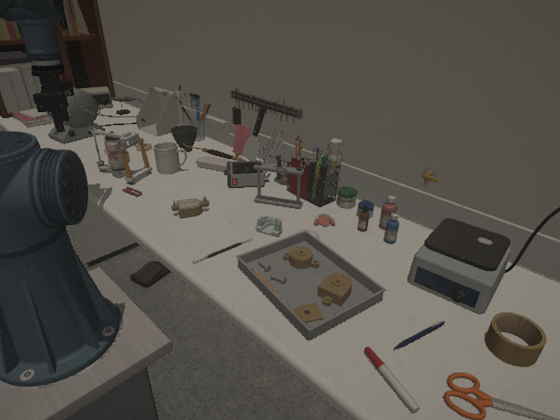

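The top view shows the upper half in the tray at about (381,240), the lower half at (188,254), the round half at (334,232) and the plate at (382,275). I'll enlarge both flask halves.

```bash
python3 - <<'E'
from h import *
a=cv2.imread('pics/top0.png');b=cv2.imread('pics/scene0.png')
def cr(i,x,y,w,h,f):return cv2.resize(i[y:y+h,x:x+w],None,fx=f,fy=f,interpolation=cv2.INTER_CUBIC)
m=np.vstack([np.hstack([cr(a,355,215,50,37,8),cr(a,163,232,50,37,8)]),np.hstack([cr(b,310,265,50,37,8),cr(b,165,188,50,37,8)])])
m=cv2.convertScaleAbs(m,alpha=1.3,beta=10)
cv2.imwrite('pics/m1.png',m)
c=cam("top")
for p,z in(((381,240),.031),((388,256),.015),((376,226),.015),((188,254),.03),((196,239),.046),((182,268),.046)):print(p,atz(c,p,z).round(3))
E
```

```text
(381, 240) [ 0.481 -0.295  0.031]
(388, 256) [ 0.438 -0.315  0.015]
(376, 226) [ 0.522 -0.286  0.015]
(188, 254) [0.454 0.23  0.03 ]
(196, 239) [0.492 0.206 0.046]
(182, 268) [0.415 0.243 0.046]
```

View pics/m1.png

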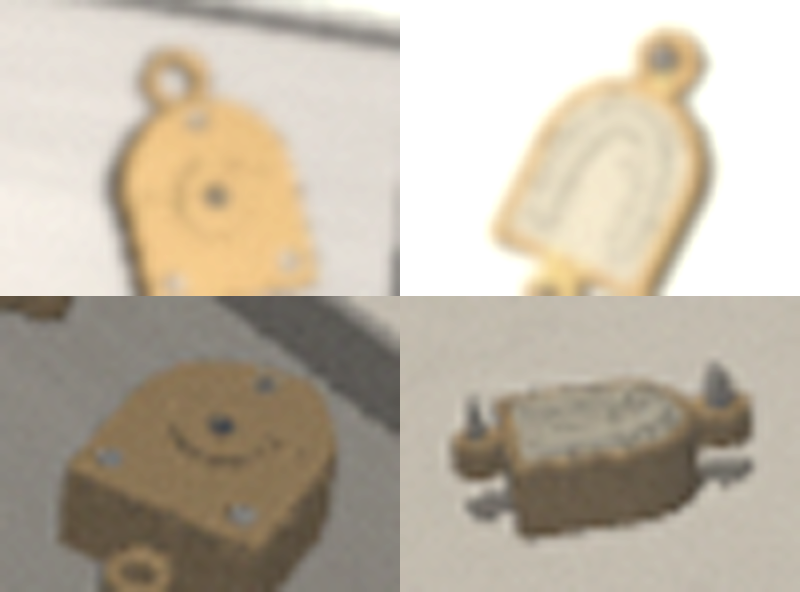

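The crops show the upper half's nose pointing away from the robot, with the wide hole near (376.8,224.6) and the narrow hole near (388,256). On the lower half, the thick dowel is at (196,239) and the thin one at (181.5,268). The coarse yaws are about 18° for the upper and -26° for the lower. I'll pass over the lower half with the wrist camera first.

```bash
python3 -m handwheel '-1 -.6 0 0 0 0;-1 -.6 0 0 0 0;-1 -.6 0 0 0 0;-1 -.6 0 0 0 0;-1 -.6 0 0 0 0;-1 -.6 0 0 0 0;-1 -.6 0 0 0 0;-1 -.6 0 0 0 0;0 0 0 0 0 0;0 0 0 0 0 0;0 0 0 0 0 0' 1
python3 -c "
from h import *
s,_=cap('wrist','w1');np.save('w1.npy',s);print(s['tcp_pos'],s['ee_rot'])"
python3 -m handwheel '-1 -.6 0 0 0 0;-1 -.6 0 0 0 0;-1 -.6 0 0 0 0;-1 -.6 0 0 0 0;-1 0 0 0 0 0;0 0 0 0 0 0;0 0 0 0 0 0;0 0 0 0 0 0'
python3 -c "
from h import *
s,_=cap('wrist','w2');np.save('w2.npy',s);print(s['tcp_pos'],s['ee_rot'])
a=cv2.imread('pics/w1.png');b=cv2.imread('pics/w2.png')
c1=cam('wrist',np.load('w1.npy',allow_pickle=True).item());c2=cam('wrist',s)
for c in(c1,c2):
  for X in((.492,.206,.046),(.415,.243,.046)):print(proj(c,X))
cv2.imwrite('pics/w12.png',np.hstack([cv2.resize(x,(400,300)) for x in(a,b)]))"
```

```text
time: 1.07
tcp_pos: [0.3799, 0.3204, 0.2043]
ee_rot: [-3.142, -0.001, 2.684]
wrist_force: [0.3, -0.2, 1.9]
width: 0.0882
grip_force: 0.0
[0.37985603 0.32040364 0.20425486] [-3.14158625e+00 -6.56052333e-04  2.68418497e+00]
time: 1.78
tcp_pos: [0.465, 0.2123, 0.2041]
ee_rot: [-3.141, -0.001, 2.686]
wrist_force: [0.1, -0.6, 0.2]
width: 0.0887
grip_force: 0.0
[0.4649689  0.21228084 0.20408398] [-3.14127314e+00 -1.15797242e-03  2.68605634e+00]
[236.41901845 312.32875885]
[232.70137582 240.22754431]
[290.28009589 204.70896442]
[289.93843072 118.48750608]
```

View pics/w12.png

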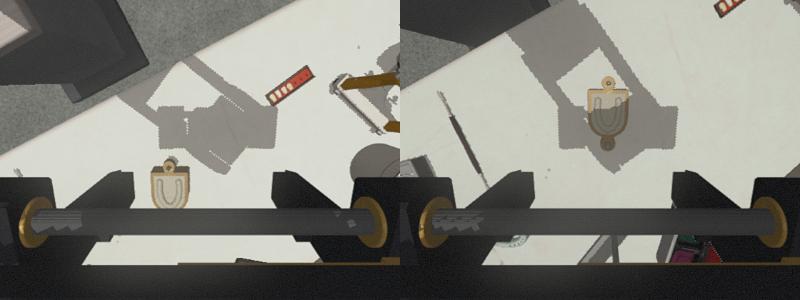

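In w2 (right) the lower half is fully visible. The thin dowel is near full-resolution pixel (290,118) and the thick one near (290,203), which matches the top-view estimate. I'll take another view 75 mm further on, then measure.

```bash
python3 -m handwheel '-1 0 0 0 0 0;-1 0 0 0 0 0;-.5 -1 0 0 0 0;0 -1 0 0 0 0;0 0 0 0 0 0;0 0 0 0 0 0;0 0 0 0 0 0' 1
python3 -c "
from h import *
s,_=cap('wrist','w3');np.save('w3.npy',s);print(s['tcp_pos'],s['ee_rot'])
out=[]
for n in('w2','w3'):
  i=cv2.imread(f'pics/{n}.png');c=cam('wrist',np.load(n+'.npy',allow_pickle=True).item())
  a,b=proj(c,(.492,.206,.046)),proj(c,(.415,.243,.046));m=(a+b)/2;x,y=int(m[0]-33),max(0,int(m[1]-60));print(n,x,y,a,b)
  out.append(cv2.resize(i[y:y+115,x:x+78],None,fx=5,fy=5,interpolation=cv2.INTER_CUBIC))
cv2.imwrite('pics/lo.png',np.hstack(out))"
```

```text
time: 2.42
tcp_pos: [0.4997, 0.14, 0.2047]
ee_rot: [3.141, 0.0, 2.686]
wrist_force: [0.2, -0.5, 0.5]
width: 0.0883
grip_force: 0.0
[0.49966786 0.13997513 0.20466237] [3.14084018e+00 2.25704580e-04 2.68575796e+00]
w2 257 101 [290.27918568 204.70715648] [289.93760685 118.4855307 ]
w3 309 34 [341.31763061 141.88917101] [344.49677928  46.99696748]
```

View pics/lo.png

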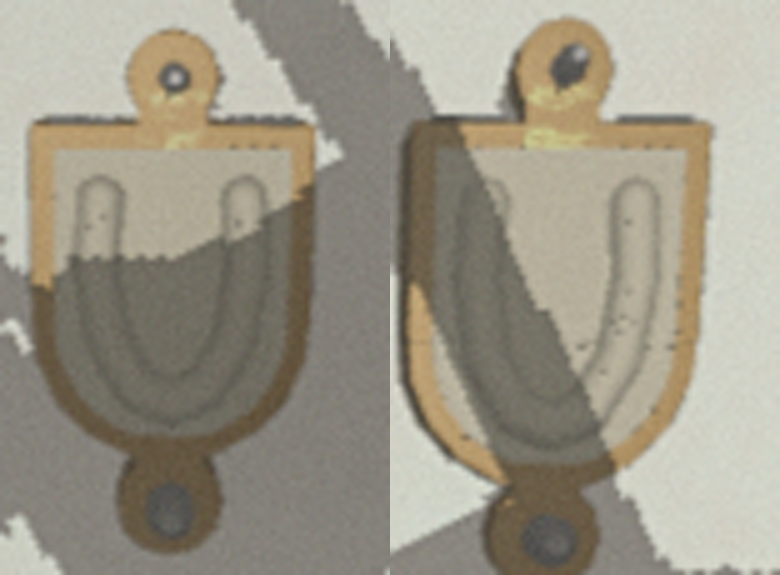

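The lower half is clear in both views: back corners at crop (33,122) and (314,122) in w2, (21,122) and (321,124) in w3, and the thin dowel tip at (178,72) and (187,50). Next I'll compute its pose and work out the move to the tray view.

```bash
cat >> h.py <<'E'
from scipy.optimize import least_squares
def ld(n):return cam('wrist',np.load(n+'.npy',allow_pickle=True).item())
def fit(cams,pts,x0):
    # pts: list (cam idx, px, model xyz); solve x,y,z,yaw
    def f(p):
        Rz=Rn.from_euler('z',p[3]).as_matrix()
        return np.concatenate([proj(cams[i],Rz@np.array(m)+p[:3])-px for i,px,m in pts])
    r=least_squares(f,x0);return r.x,r.fun.reshape(-1,2)
E
python3 - <<'E'
from h import *
C=[ld('w2'),ld('w3')];O=[(257,101),(309,34)]
g=lambda i,x,y:np.array([x/5-.4+O[i][0],y/5-.4+O[i][1]])
H=.03
pts=[(0,g(0,33,122),(-.035,-.029,H)),(0,g(0,314,122),(-.035,.029,H)),(1,g(1,21,122),(-.035,-.029,H)),(1,g(1,321,124),(-.035,.029,H)),
(0,g(0,172,75),(-.044,0,H)),(1,g(1,174,66),(-.044,0,H)),(0,g(0,168,498),(.044,0,H)),(1,g(1,153,535),(.044,0,H)),(0,g(0,177,74),(-.044,0,.046)),(1,g(1,186,52),(-.044,0,.046))]
for sw in(1,-1):
    q=[(i,p,(m[0],sw*m[1],m[2])) for i,p,m in pts]
    x,r=fit(C,q,[.453,.225,0,-.45]);print(x.round(4),np.degrees(x[3]).round(2));print(r.round(1).tolist())
print(*[tri([(C[a[0]],a[1]) for a in pr]).round(4) for pr in((pts[0],pts[2]),(pts[1],pts[3]),(pts[8],pts[9]))])
# tray
c=cam("top");w=atz(c,(376.75,224.6),.015);n=atz(c,(388,256),.015);print(w,n,(w+n)/2,np.degrees(np.arctan2(*(w-n)[1::-1])))
E
```

```text
[ 0.4529  0.226  -0.0021 -0.4614] -26.44
[[-0.6, -0.4], [0.5, -0.1], [-0.1, -0.5], [-0.1, -0.6], [0.4, -0.0], [-0.2, 0.8], [0.3, 0.1], [-0.2, -0.2], [-0.3, 0.4], [0.3, 0.5]]
[ 0.4541  0.2347 -0.0975 -0.4923] -28.21
[[56.6, -4.5], [-45.0, -6.2], [48.3, 9.6], [-58.7, 7.4], [6.5, -3.2], [-5.2, 12.1], [4.2, -19.7], [-6.2, -8.5], [5.9, -2.9], [-5.5, 12.9]]
[0.4091 0.2158 0.0262] [0.4347 0.2672 0.0281] [0.4131 0.246  0.0425]
[ 0.52538478 -0.28826824  0.015     ] [ 0.43811667 -0.31518416  0.015     ] [ 0.48175072 -0.3017262   0.015     ] 17.141226494498294
```

The lower half's pose is (0.453, 0.226) with yaw -26.4°. Residuals are under 1 px and the heights agree within 2–4 mm. Moving on to view the tray.

```bash
python3 -m handwheel '-.45 -.98 0 0 0 0;-.45 -.98 0 0 0 0;-.45 -.98 0 0 0 0;-.45 -.98 0 0 0 0;-.45 -.98 0 0 0 0;-.45 -.98 0 0 0 0;-.45 -.98 0 0 0 0;-.45 -.98 0 0 0 0;-.45 -.98 0 0 0 0;-.45 -.98 0 0 0 0;-.45 -.98 0 0 0 0;-.45 -.98 0 0 0 0' >/dev/null
python3 -m handwheel '-.45 -.98 0 0 0 0;-.45 -.98 0 0 0 0;-.45 -.98 0 0 0 0;-.45 -.98 0 0 0 0;0 0 0 0 0 -.9;0 0 0 0 0 -.9;0 0 0 0 0 -.9;0 0 0 0 0 -.9;0 0 0 0 0 -.9;0 0 0 0 0 -.9;0 0 0 0 0 -.9;0 0 0 0 0 -.95' >/dev/null
python3 -m handwheel '0 0 0 0 0 0;0 0 0 0 0 0;0 0 0 0 0 0'
python3 -c "
from h import *
s,_=cap('wrist','u1');np.save('u1.npy',s)"
python3 -m handwheel '-1 .6 0 0 0 0;-1 .6 0 0 0 0;0 0 0 0 0 0;0 0 0 0 0 0;0 0 0 0 0 0'
python3 -c "
from h import *
s,_=cap('wrist','u2');np.save('u2.npy',s)
out=[]
for n in('u1','u2'):
  i=cv2.imread(f'pics/{n}.png');c=ld(n)
  a,b=proj(c,(.525,-.288,.015)),proj(c,(.438,-.315,.015));m=(a+b)/2;x,y=max(0,int(m[0]-39)),max(0,int(m[1]-60));print(n,x,y,a,b)
  out.append(cv2.resize(i[y:y+115,x:x+78],None,fx=5,fy=5,interpolation=cv2.INTER_CUBIC))
cv2.imwrite('pics/up.png',np.hstack(out))"
```

```text
time: 4.72
tcp_pos: [0.4891, -0.2919, 0.2044]
ee_rot: [-3.142, 0.0, -2.841]
wrist_force: [0.3, 0.1, 0.2]
width: 0.0879
grip_force: 0.0
time: 5.18
tcp_pos: [0.5272, -0.2491, 0.2043]
ee_rot: [-3.141, -0.0, -2.839]
wrist_force: [-0.4, 0.7, 1.3]
width: 0.0879
grip_force: 0.0
u1 238 102 [278.06058232 204.62985049] [277.57239835 120.57786241]
u2 210 55 [250.31996776 160.72427805] [248.11574447  70.69183887]
```

View pics/up.png

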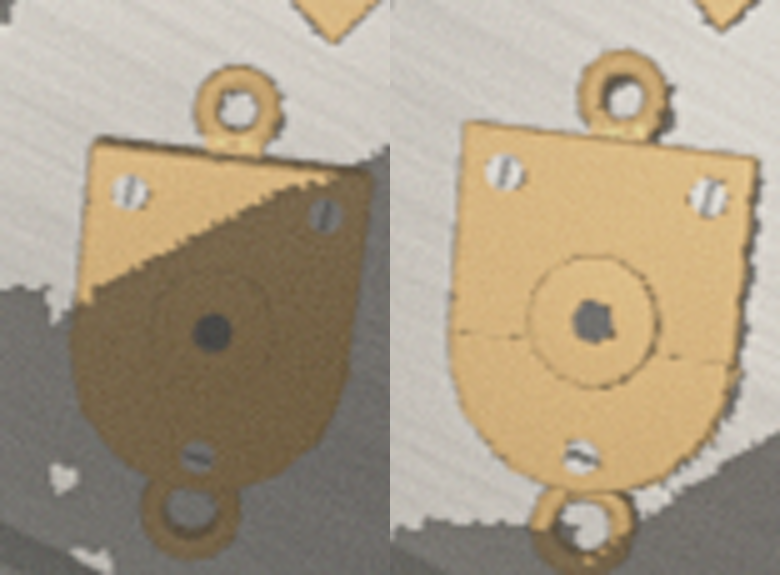

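The views show the narrow lug at crop (237,108) in u1 and (233,95) in u2, and the wide lug at (191,508) and (193,527). The back corners are at (94,139) and (371,172) in u1, (73,122) and (366,158) in u2. The part is turned about 6° relative to the tool.

```bash
python3 - <<'E'
from h import *
C=[ld('u1'),ld('u2')];O=[(238,102),(210,55)]
g=lambda i,x,y:np.array([x/5-.4+O[i][0],y/5-.4+O[i][1]])
H=.028;L=.012
pts=[(0,g(0,94,139),(-.035,-.029,H)),(0,g(0,371,172),(-.035,.029,H)),(1,g(1,73,122),(-.035,-.029,H)),(1,g(1,366,158),(-.035,.029,H)),
(0,g(0,237,108),(-.044,0,L)),(1,g(1,233,95),(-.044,0,L)),(0,g(0,191,508),(.044,0,L)),(1,g(1,193,527),(.044,0,L))]
x,r=fit(C,pts,[.482,-.302,0,.3]);print(x.round(4),np.degrees(x[3]).round(2));print(r.round(1).tolist())
print(*[tri([(C[a[0]],a[1]) for a in pr]).round(4) for pr in((pts[0],pts[2]),(pts[1],pts[3]),(pts[4],pts[5]),(pts[6],pts[7]))])
b=tri([(C[0],g(0,212,333)),(C[1],g(1,204,321))]);print('boss',b)
s=observe();yaw=x[3]+np.pi;d=x[:2]-s['tcp_pos'][:2]
t=s['ee_rot'][2]%(2*np.pi);print('turn deg world',np.degrees(yaw-t),'units wz',-np.degrees(yaw-t)/6)
R=Rn.from_euler('xyz',s['ee_rot']).as_matrix();print('shift units',R.T@np.append(d,0)/.025)
E
```

```text
[ 0.4819 -0.2987 -0.0009  0.184 ] 10.54
[[-0.8, 0.2], [0.3, 0.2], [0.3, -0.4], [0.4, -0.4], [-0.1, 0.2], [-0.1, 0.7], [0.0, -0.1], [0.1, -0.4]]
[ 0.4528 -0.3333  0.0278] [ 0.4422 -0.2768  0.0243] [ 0.4382 -0.3067  0.0134] [ 0.5258 -0.2906  0.0093]
boss [ 0.48198558 -0.29842524  0.03446497]
turn deg world -6.744183478777179 units wz 1.1240305797961965
shift units [ 2.30961494e+00 -1.34839786e+00  1.20834665e-03]
```

The upper half is at (0.482, -0.299) with yaw 10.5°. Heights agree (boss 34 mm, top about 26–28 mm). Now I'll align, part-close the fingers to about 72 mm and descend most of the way.

```bash
python3 -m handwheel '.8 -.45 0 0 0 0;.8 -.45 0 0 0 0;.87 -.45 0 0 0 0;0 0 0 0 0 .56;0 0 0 0 0 .56;0 0 1 0 0 0;0 0 1 0 0 0;0 0 1 0 0 0;0 0 1 0 0 0;0 0 1 0 0 0;0 0 0 0 0 0;0 0 0 0 0 0' .82
python3 -c "
from h import *
s,_=cap('scene','s1');i=cv2.imread('pics/s1.png');cv2.imwrite('pics/s1c.png',cv2.resize(i[200:350,220:400],None,fx=4,fy=4,interpolation=cv2.INTER_CUBIC))
x=[.4819,-.2987];yaw=.184
R=Rn.from_euler('xyz',s['ee_rot']).as_matrix();print(R.T@np.append(x-s['tcp_pos'][:2],0)*1e3,np.degrees(s['ee_rot'][2])+180-np.degrees(yaw),s['tcp_pos'],s['width'])"
```

```text
time: 6.23
tcp_pos: [0.477, -0.2994, 0.0785]
ee_rot: [3.139, -0.002, -2.958]
wrist_force: [0.1, 0.4, 1.0]
width: 0.0723
grip_force: 0.0
[-4.90559138 -0.15505105 -0.01031963] -0.020366627979107932 [ 0.47704857 -0.29944336  0.07847445] 0.07228321636737176
```

View pics/s1c.png

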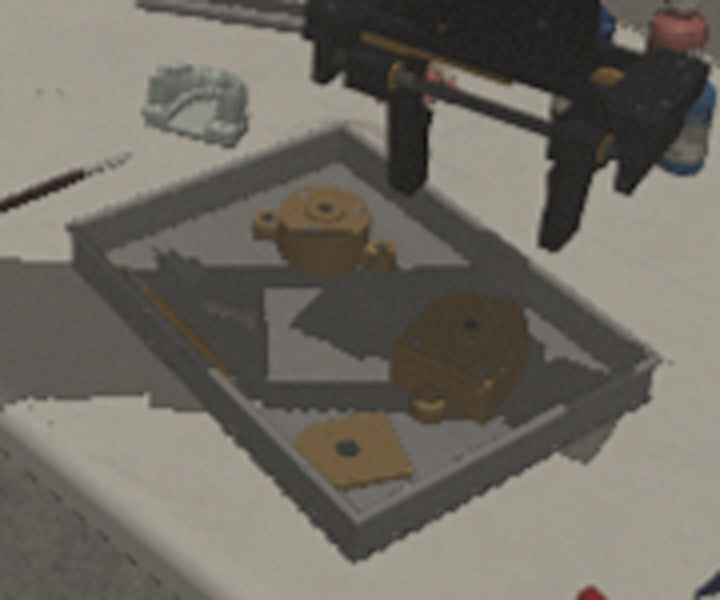

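The fingers straddle the D-shaped half cleanly, and the round half sits well to the left. Descending and gripping.

```bash
python3 -m handwheel '0 0 .6 0 0 0;0 0 .6 0 0 0;0 0 .6 0 0 0;0 0 .4 0 0 0;0 0 .3 0 0 0;0 0 .3 0 0 0;0 0 0 0 0 0;0 0 0 0 0 0'
python3 -m handwheel '0 0 0 0 0 0;0 0 0 0 0 0;0 0 0 0 0 0;0 0 0 0 0 0;0 0 0 0 0 0;0 0 0 0 0 0;0 0 0 0 0 0;0 0 0 0 0 0' 0 50
```

```text
time: 6.95
tcp_pos: [0.4786, -0.2998, 0.0097]
ee_rot: [-3.141, 0.0, -2.957]
wrist_force: [-0.0, -0.1, -0.7]
width: 0.0719
grip_force: 0.0
time: 7.62
tcp_pos: [0.4785, -0.2995, 0.0094]
ee_rot: [-3.142, -0.0, -2.956]
wrist_force: [-0.4, 0.9, 0.2]
width: 0.0211
grip_force: 0.0
```

The width reads 21 mm with no grip force, which isn't the expected 58 mm. I'll look before doing anything else.

```bash
python3 -c "
from h import *
s,_=cap('scene','s2');i=cv2.imread('pics/s2.png');cv2.imwrite('pics/s2c.png',cv2.resize(i[200:350,220:400],None,fx=4,fy=4,interpolation=cv2.INTER_CUBIC))
print(s['width'],s['grip_force'],s['tcp_pos'],s['joints'],s['wrist_force'])"
```

```text
0.02113235089223119 0.0 [ 0.47846249 -0.29954468  0.00942857] [-7.69564788e-01  4.10164159e-01  1.75791581e+00 -4.19046039e-05
  9.73530010e-01 -2.52553384e+00] [-0.35877366  0.85868133  0.17893785]
```

View pics/s2c.png

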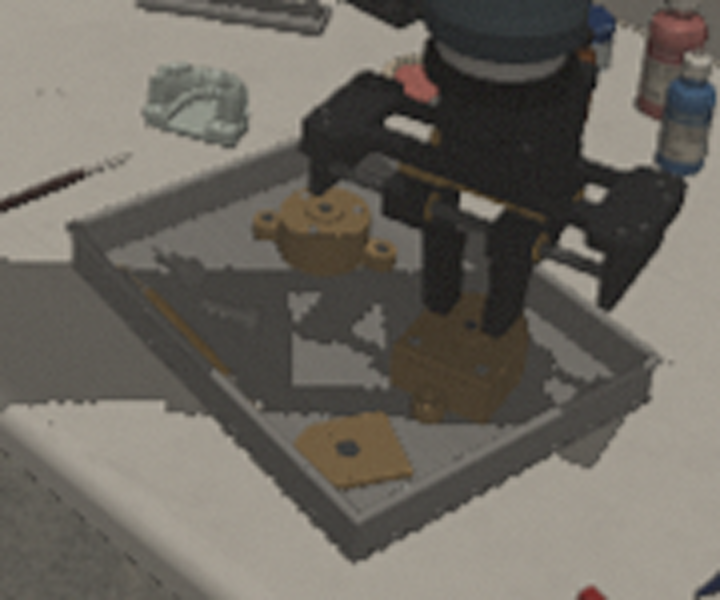

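```bash
python3 -c "
from h import *
s=observe();c=cam('scene');p=s['tcp_pos'];R=Rn.from_euler('xyz',s['ee_rot']).as_matrix()
cr=lambda X:((proj(c,X)-[220,200])*4).round()
for h in(0,.02,.03,.045):
  print(h,[cr(p+R@np.array([0,y,-h])) for y in(-.0105,0,.0105)])
print('top ctr',cr([.4819,-.2987,.034]),'narrow',cr([.4386,-.3068,.015]))
print(s['width'])"
```

```text
0 [array([482., 370.]), array([465., 363.]), array([448., 356.])]
0.02 [array([486., 342.]), array([468., 335.]), array([451., 328.])]
0.03 [array([487., 328.]), array([470., 321.]), array([453., 313.])]
0.045 [array([490., 306.]), array([472., 299.]), array([455., 292.])]
top ctr [472. 325.] narrow [430. 397.]
0.01727342358240651
```

The fingertips in the picture sit about 28–30 mm higher than the reported TCP, so they closed above the part without touching it. The stated TCP evidently lies below the real tips, and nothing was disturbed. I'll reopen and go down by that much, watching the force.

```bash
python3 -m handwheel '0 0 0 0 0 0;0 0 0 0 0 0;0 0 0 0 0 0;0 0 0 0 0 0;0 0 0 0 0 0;0 0 0 0 0 0;0 0 0 0 0 0;0 0 0 0 0 0' .82 50
python3 -m handwheel '0 0 .2 0 0 0;0 0 .2 0 0 0;0 0 .2 0 0 0;0 0 0 0 0 0'
python3 -c "
from h import *
print(observe()['wrist_force'],observe()['width'])
s,_=cap('scene','s3');i=cv2.imread('pics/s3.png');cv2.imwrite('pics/s3c.png',cv2.resize(i[230:330,270:390],None,fx=6,fy=6,interpolation=cv2.INTER_CUBIC))"
```

```text
time: 8.33
tcp_pos: [0.4785, -0.2995, 0.0094]
ee_rot: [3.142, -0.0, -2.956]
wrist_force: [0.5, -0.9, -0.3]
width: 0.0683
grip_force: 0.0
time: 8.67
tcp_pos: [0.4776, -0.2988, -0.0071]
ee_rot: [3.14, -0.001, -2.956]
wrist_force: [-0.4, 0.4, 0.4]
width: 0.0722
grip_force: 0.0
[-0.35429098  0.35384524  0.43112677] 0.07215733180892736
```

View pics/s3c.png

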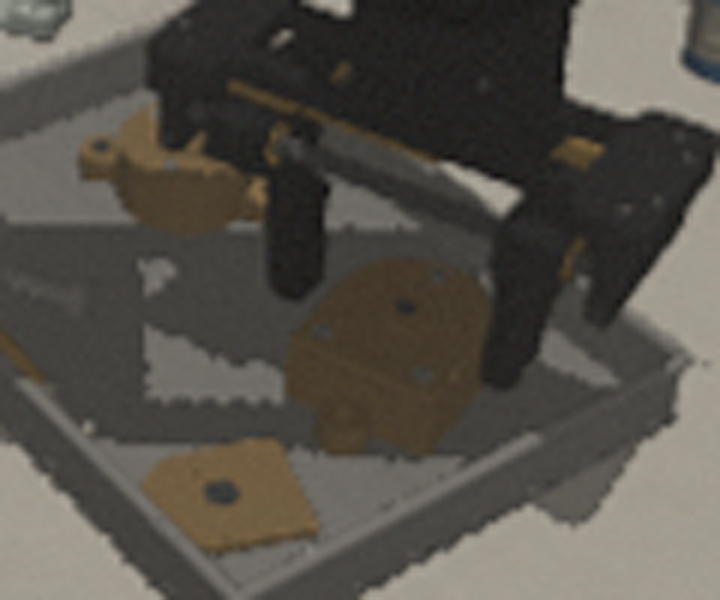

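The fingers are on both sides of the part with the tips roughly at mid-height, no contact, and the round half is clear below the gripper body. Continuing down in small steps.

```bash
python3 -m handwheel '0 0 .2 0 0 0;0 0 .16 0 0 0;0 0 0 0 0 0'
python3 -m handwheel '0 0 .08 0 0 0;0 0 0 0 0 0'
python3 -m handwheel '0 0 .06 0 0 0;0 0 0 0 0 0'

```

```text
time: 8.97
tcp_pos: [0.478, -0.2991, -0.0156]
ee_rot: [3.14, -0.001, -2.956]
wrist_force: [0.3, 0.6, -0.4]
width: 0.0724
grip_force: 0.0
time: 9.13
tcp_pos: [0.4783, -0.2994, -0.0169]
ee_rot: [3.141, -0.0, -2.956]
wrist_force: [0.5, 0.2, -1.2]
width: 0.0724
grip_force: 0.0
time: 9.3
tcp_pos: [0.4785, -0.2996, -0.0182]
ee_rot: [3.142, 0.0, -2.956]
wrist_force: [0.4, -0.1, -0.0]
width: 0.0724
grip_force: 0.0
```

```bash
python3 -m handwheel '0 0 0 0 0 0;0 0 0 0 0 0;0 0 0 0 0 0;0 0 0 0 0 0;0 0 0 0 0 0;0 0 0 0 0 0' 0 55
```

```text
time: 9.8
tcp_pos: [0.4785, -0.2995, -0.018]
ee_rot: [3.141, 0.0, -2.956]
wrist_force: [-0.5, 1.0, 1.1]
width: 0.0574
grip_force: 55.0
```

Gripped at about 58 mm with 55 N. Lifting.

```bash
python3 -m handwheel '0 0 -.3 0 0 0;0 0 -.6 0 0 0;0 0 -.8 0 0 0;0 0 -.8 0 0 0;0 0 -.8 0 0 0;0 0 -.8 0 0 0;0 0 -.8 0 0 0;0 0 -.6 0 0 0;0 0 -.4 0 0 0;0 0 0 0 0 0;0 0 0 0 0 0;0 0 0 0 0 0'
python3 - <<'E'
from h import *
s=observe();p=s['tcp_pos'];ty=s['ee_rot'][2];a=ty+np.pi
# target: lower pose
lx,ly,lyaw=.4529,.2260,-.4614
off=.0035
tgt=np.array([lx-off*np.cos(lyaw),ly-off*np.sin(lyaw)])
R=Rn.from_euler('xyz',s['ee_rot']).as_matrix();print('target',tgt,'shift units',R.T@np.append(tgt-p[:2],0)/.025,'wz',-np.degrees(lyaw-a)/6, s['wrist_force'])
# scene view check of part in the air: numeric yaw etc. via wrist is hidden
E
```

```text
time: 10.8
tcp_pos: [0.4777, -0.2989, 0.1281]
ee_rot: [3.14, -0.001, -2.957]
wrist_force: [-0.1, -0.5, -4.2]
width: 0.0575
grip_force: 55.0
target [0.44976599 0.22755821] shift units [-2.77575198 20.90378814  0.03452533] wz 6.173424332891671 [-0.1499999  -0.51962577 -4.20906063]
```

```bash
python3 -m handwheel '-.13 .6 0 0 0 0;-.13 1 0 0 0 0;-.13 1 0 0 0 0;-.13 1 0 0 0 0;-.13 1 0 0 0 0;-.13 1 0 0 0 0;-.13 1 0 0 0 0;-.13 1 0 0 0 0;-.13 1 0 0 0 0;-.13 1 0 0 0 0;-.13 1 0 0 0 0;-.13 1 0 0 0 0' >/dev/null
python3 -m handwheel '-.13 1 0 0 0 0;-.13 1 0 0 0 0;-.13 1 0 0 0 0;-.13 1 0 0 0 0;-.13 1 0 0 0 0;-.13 1 0 0 0 0;-.13 1 0 0 0 0;-.13 1 0 0 0 0;-.13 1 0 0 0 0;-.2 .8 0 0 0 0;-.1 .5 0 0 0 0;0 0 0 0 0 0' >/dev/null
python3 -m handwheel '0 0 0 0 0 .9;0 0 0 0 0 .9;0 0 0 0 0 .9;0 0 0 0 0 .9;0 0 0 0 0 .9;0 0 0 0 0 .9;0 0 0 0 0 .75;0 0 0 0 0 0;0 0 0 0 0 0;0 0 0 0 0 0'
cat > al.py <<'E'
from h import *
s=observe();p=s['tcp_pos'];a=s['ee_rot'][2]-np.pi
lx,ly,lyaw=.4529,.2260,-.4614;off=.0035
tgt=np.array([lx-off*np.cos(lyaw),ly-off*np.sin(lyaw)])
R=Rn.from_euler('xyz',s['ee_rot']).as_matrix();da=(lyaw-a+np.pi)%(2*np.pi)-np.pi
print('units',(R.T@np.append(tgt-p[:2],0)/.025).round(3),'wz',-np.degrees(da)/6,s['ee_rot'],s['tcp_pos'],s['grip_force'],s['wrist_force'])
E
python3 al.py
```

```text
time: 13.63
tcp_pos: [0.4519, 0.252, 0.1291]
ee_rot: [-3.141, -0.0, 2.685]
wrist_force: [-0.2, -0.3, -3.4]
width: 0.0579
grip_force: 55.0
units [-0.356 -0.916  0.   ] wz 0.042028680703586375 [-3.14098550e+00 -4.25852110e-04  2.68459389e+00] [0.45188804 0.2520233  0.12910998] 55.01346591360516 [-0.21465105 -0.25252498 -3.43161012]
```

```bash
python3 -m handwheel '-.18 -.46 0 0 0 .04;-.18 -.46 0 0 0 0;0 0 .6 0 0 0;0 0 .7 0 0 0;0 0 .7 0 0 0;0 0 .6 0 0 0;0 0 .5 0 0 0;0 0 .4 0 0 0;0 0 .2 0 0 0;0 0 0 0 0 0;0 0 0 0 0 0;0 0 0 0 0 0'
python3 al.py
python3 - <<'E'
from h import *
s,w=cap('wrist','p1');np.save('p1.npy',s);_,sc=cap('scene','p1s');_,tp=cap('top','p1t')
c=ld('p1');cs=cam('scene')
lo=np.array([.4529,.226,0]);d=np.array([np.cos(-.4614),np.sin(-.4614),0])*.044
for n,cc in(('w',c),('s',cs)):
  print(n,[proj(cc,lo+q+[0,0,.046]).round() for q in(d,-d)])
b=lambda i:cv2.cvtColor(i,cv2.COLOR_RGB2BGR)
m=proj(cs,lo+[0,0,.05]).astype(int);x,y=m[0]-32,m[1]-25
A=cv2.resize(b(sc)[y:y+50,x:x+66],(790,598),interpolation=cv2.INTER_CUBIC)[:,:]
A=cv2.resize(A,(395,299));B=cv2.resize(b(w),(399,299))
q=proj(c,lo-d+[0,0,.046]).astype(int);X,Y=q[0]-50,max(0,q[1]-38);print('wcrop',X,Y,'scrop',x,y)
Z=cv2.resize(b(w)[Y:Y+75,X:X+100],(399,299),interpolation=cv2.INTER_CUBIC)
t=b(tp)[225:285,150:230]
cv2.imwrite('pics/f.png',np.vstack([np.hstack([A,B]),np.hstack([cv2.resize(t,(395,299),interpolation=cv2.INTER_CUBIC),Z])]))
E
```

```text
time: 14.63
tcp_pos: [0.4507, 0.228, 0.0377]
ee_rot: [3.141, 0.001, 2.679]
wrist_force: [-1.2, -0.2, -4.2]
width: 0.0574
grip_force: 55.0
units [ 0.027 -0.031 -0.   ] wz -0.015130848934852094 [3.14071061e+00 1.12188922e-03 2.67860815e+00] [0.45071262 0.22796304 0.03773381] 55.013219680540715 [-1.19034703 -0.20487953 -4.15035221]
w [array([283., 315.]), array([282., 161.])]
s [array([204., 196.]), array([174., 201.])]
wcrop 232 122 scrop 157 172
```

View pics/f.png

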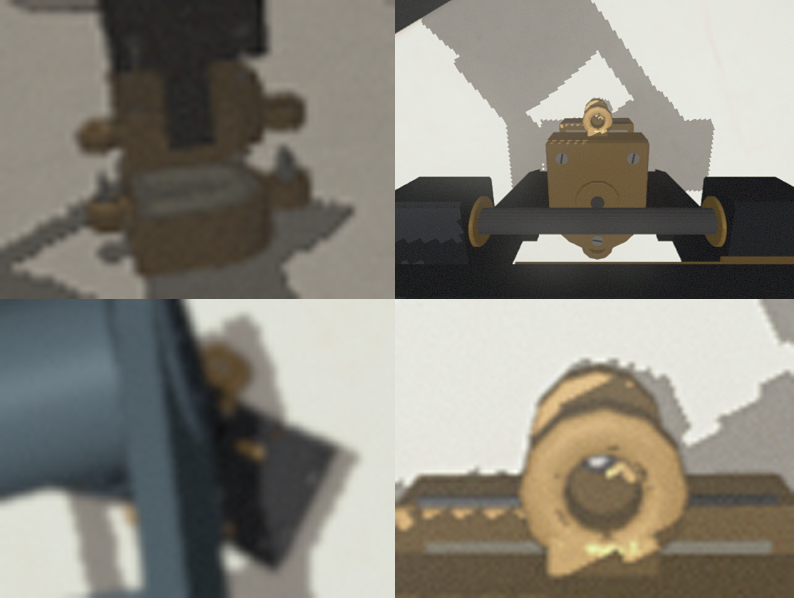

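The halves are the right way round, with the upper one hovering and the lower undisturbed. In the wrist view the thin dowel's tip shows through the narrow hole, with the hole centre at about (284.4,169.5) and the tip at about (283.4,162.6). Comparing those in the world frame.

```bash
python3 - <<'E'
from h import *
c=ld('p1');s=np.load('p1.npy',allow_pickle=True).item();z=s['tcp_pos'][2]+.018+.003
R=Rn.from_euler('xyz',s['ee_rot']).as_matrix()
for b in(0,-.002,-.003):
  h=atz(c,(284.4,169.5),z+.012+b);d=atz(c,(283.4,162.6),.046+b)
  print(z,h,d,'needed hole->dowel, tool mm',(R.T@(d-h))[:2]*1e3)
h=s['tcp_pos']+R@np.array([.0475,0,0]);h[2]=z+.010;print('pred hole px',proj(c,h))
E
```

```text
0.05873381301136045 [0.41422648 0.24627927 0.07073381] [0.41459308 0.24559069 0.046     ] needed hole->dowel, tool mm [-0.60778607 -0.47416665]
0.05873381301136045 [0.41452798 0.2461332  0.06873381] [0.41485574 0.24545755 0.044     ] needed hole->dowel, tool mm [-0.56726448 -0.47996046]
0.05873381301136045 [0.41467873 0.24606017 0.06773381] [0.41498707 0.24539097 0.043     ] needed hole->dowel, tool mm [-0.54700368 -0.48285736]
pred hole px [284.168617   153.51499433]
```

The offset is under 1 mm on both axes, so I'll trim y slightly and lower onto the dowels.

```bash
python3 -m handwheel '-.01 -.025 0 0 0 0;0 0 .2 0 0 0;0 0 .2 0 0 0;0 0 .1 0 0 0;0 0 0 0 0 0;0 0 0 0 0 0'
python3 -m handwheel '0 0 .1 0 0 0;0 0 .1 0 0 0;0 0 .1 0 0 0;0 0 0 0 0 0;0 0 0 0 0 0'
python3 -m handwheel '0 0 .1 0 0 0;0 0 0 0 0 0;0 0 0 0 0 0;0 0 0 0 0 0'; python3 al.py
```

```text
time: 15.28
tcp_pos: [0.4495, 0.2272, 0.0239]
ee_rot: [-3.141, -0.001, 2.679]
wrist_force: [-0.0, 1.2, -3.8]
width: 0.0579
grip_force: 55.0
time: 15.7
tcp_pos: [0.4497, 0.2272, 0.0167]
ee_rot: [-3.141, -0.0, 2.679]
wrist_force: [-0.1, 0.8, -4.0]
width: 0.0574
grip_force: 55.0
time: 16.03
tcp_pos: [0.4499, 0.2273, 0.0144]
ee_rot: [3.142, 0.0, 2.679]
wrist_force: [0.7, -0.6, -3.4]
width: 0.0575
grip_force: 55.0
units [ 0.011  0.007 -0.   ] wz -0.015837035649527827 [3.14158826e+00 2.32590300e-05 2.67853420e+00] [0.44992918 0.22726871 0.01442791] 55.013284611375184 [ 0.72763343 -0.56615106 -3.37966348]
```

```bash
python3 -m handwheel '0 0 .08 0 0 0;0 0 .04 0 0 0;0 0 0 0 0 0;0 0 0 0 0 0' | grep -E 'tcp|force'
for k in 1; do python3 -m handwheel '0 0 .04 0 0 0;0 0 0 0 0 0;0 0 0 0 0 0'| grep -E 'tcp|force'; done
python3 -m handwheel '0 0 .03 0 0 0;0 0 0 0 0 0;0 0 0 0 0 0'| grep -E 'tcp|force'
```

```text
tcp_pos: [0.4498, 0.2272, 0.0113]
wrist_force: [-0.2, 0.7, -3.7]
grip_force: 55.0
tcp_pos: [0.4499, 0.2272, 0.0104]
wrist_force: [-0.5, 1.3, -4.5]
grip_force: 55.0
tcp_pos: [0.4499, 0.2272, 0.0096]
wrist_force: [-0.6, 0.1, -4.4]
grip_force: 55.0
```

```bash
python3 -m handwheel '0 0 .03 0 0 0;0 0 0 0 0 0;0 0 0 0 0 0'| grep -E 'tcp|wrist'
python3 -m handwheel '0 0 .02 0 0 0;0 0 0 0 0 0;0 0 0 0 0 0'| grep -E 'tcp|wrist'
python3 -m handwheel '0 0 .02 0 0 0;0 0 0 0 0 0;0 0 0 0 0 0'| grep -E 'tcp|wrist'
```

```text
tcp_pos: [0.4501, 0.2273, 0.009]
wrist_force: [0.2, -0.7, -2.6]
tcp_pos: [0.4501, 0.2273, 0.009]
wrist_force: [-2.9, -2.2, 6.2]
tcp_pos: [0.4501, 0.2273, 0.009]
wrist_force: [-6.4, -1.6, 11.0]
```

Contact came at TCP z = 9.0 mm, exactly the seated height predicted from the tray grasp. Pressing up to about 20 N (wrist about +16 N plus the part's weight).

```bash
python3 -m handwheel '0 0 .02 0 0 0;0 0 0 0 0 0;0 0 0 0 0 0;0 0 0 0 0 0;0 0 0 0 0 0;0 0 0 0 0 0'| grep -E 'tcp|force|rot'
python3 -m handwheel '0 0 0 0 0 0;0 0 0 0 0 0;0 0 0 0 0 0;0 0 0 0 0 0;0 0 0 0 0 0;0 0 0 0 0 0;0 0 0 0 0 0;0 0 0 0 0 0;0 0 0 0 0 0;0 0 0 0 0 0;0 0 0 0 0 0;0 0 0 0 0 0'; python3 al.py
```

```text
tcp_pos: [0.4501, 0.2273, 0.0089]
ee_rot: [-3.141, 0.0, 2.679]
wrist_force: [-7.2, -2.6, 16.1]
grip_force: 55.0
time: 19.12
tcp_pos: [0.4501, 0.2273, 0.0089]
ee_rot: [-3.141, 0.0, 2.679]
wrist_force: [-8.2, -2.7, 15.9]
width: 0.0575
grip_force: 55.0
units [ 0.018  0.003 -0.   ] wz -0.013187774584973397 [-3.14145708e+00  2.09574005e-04  2.67881163e+00] [0.4501404  0.22729266 0.00891445] 55.02254430454741 [-8.21844649 -2.70011812 15.86319144]
```

```bash
python3 -m handwheel '.012 0 0 0 0 0;0 0 0 0 0 0;0 0 0 0 0 0;0 0 0 0 0 0;0 0 0 0 0 0;0 0 0 0 0 0;0 0 0 0 0 0;0 0 0 0 0 0'
```

```text
time: 19.78
tcp_pos: [0.4502, 0.2273, 0.0089]
ee_rot: [-3.142, 0.001, 2.679]
wrist_force: [-5.7, -2.7, 15.2]
width: 0.0579
grip_force: 55.0
```

Seated and steady, with about 19 N between the halves. Handing in.

```bash
python3 -c "
from cell import *
print(sign_off())"
```

```text
the job is handed in; nothing more can be done
None
```

The D-shaped upper half is on the two dowels the right way round, still gripped at 55 N and pressed down with about 19 N. It stopped at the height expected for metal to metal; I judged that from height and force, not a picture of the closed seam. The job is handed in.

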